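Close the berry punnet and push the chill drawer shut

TASK

The strawberries have to go back into the cold. With the fingertips only, gripping nothing, gently push the strawberry punnet's clear lid over until it lies fully closed, then push the chill drawer it sits in fully shut. Leave the glass bowl, the cake tin and the spatula where they are.

Things in the scene. Friction and masses are not known exactly. Their poses are not given: they have to be found in the camera images.
- chiller: Low metal chilled drawer unit fixed to the steel counter, 260 mm deep (x), 300 wide (y), 130 high. Origin: centre of its underside, on the counter. Its -x axis points out of its open front, towards the robot; the drawer slides along this x. Front plane at x = -130 mm.
- drawer (a joint): The drawer's opening, m: 0 = fully shut, grows as it comes out to the unit's -x, stop at 0.19. Starts 0.155 to 0.185. Slides with 2.5 N of friction plus a little damping, stays where it is left, no latch. White sides, top 64 mm above the counter.
- lid (a joint): Angle of the punnet's clear lid (teal rim), rad: 0 = closed, level on the rim; 1.57 = upright; stop at 1.95, leaning out to the unit's +y. Starts 1.2 to 1.85. The hinge runs along the unit's x on the punnet's +y rim: the lid closes by swinging over to -y and down. Stiff hinge (0.06 N m of friction, 0.6 N at 100 mm): it stays at any angle, no latch.
- drawer_front (a point): Centre of the outer face of the drawer's blue front panel, 70 mm above the counter; axes as the unit's. Panel 16 mm thick, 296 wide, from 20 to 120 mm above the counter, no handle (the dark strip is a shallow recess). When shut it lies at x = -146 mm, y = 0 in the unit's frame; else farther out by the opening.
- punnet (a point): Centre of the mouth of the clear strawberry punnet, at rim height, 84 mm above the counter; axes as the unit's. Fixed in the drawer behind the front panel, 120 mm along x, 140 along y. In the unit's frame at x = -65 mm minus the drawer's opening, y = +20 mm. Fixed cartons up to 74 mm high stand at its -y side.
- lid_hinge (a point): Middle of the lid's hinge line, at its underside, 84 mm above the counter; at x = -65 mm minus the drawer's opening, y = +90 mm in the unit's frame. Axes turn with the lid: x along the hinge, -y from hinge to free edge, z out of the outer face (up when closed).
- lid_edge (a point): Middle of the lid's free edge on the outer face; axes as lid_hinge. The lid is a plate 124 mm along the hinge, 142 mm from hinge to free edge, 4 mm thick.
- bowl: Loose glass bowl of strawberries, 126 mm across, 55 mm high, beside the unit; leave alone. Origin: centre of its underside.
- cake_tin: Loose round aluminium cake tin with a sponge in it, 196 mm across, 55 mm high, beside the unit, bowl on one side and tin on the other; leave alone. Origin: centre of its underside.
- spatula: Loose spatula, 240 mm long, lying on the counter nearer the robot, to its right; leave alone. Origin: under its middle.

How it is judged:
By the outcome, as a careful person would: the job done as asked, in the order asked, and still so for the second after the job is handed in, with the robot touching nothing.
It also fails if it takes over 48 s, if anything falls off the work surface, if the arm or the gripper's body presses on something with over 40 N, if the wrist force passes 120 N, or if a joint passes its speed limit or range.

ROBOT

A 6-joint arm with a two-finger parallel gripper is mounted at the origin on the work surface. World frame = base frame: x ahead of the robot, y to its left, z up, the work surface at z = 0. Lengths are in mm, angles in rad, forces in N, time in s.
With the tool pointing down it reaches from about 350 to 975 mm from the base axis. Payload 7.1 kg.
Tool frame: the origin (TCP) lies midway between the tips of the shut fingers; the grasp point (between the pads) lies 19 mm behind it; z points along the fingers, y is the line along which they close (so a half turn about z gives the same grasp; the last joint's range is limited). The gripper opens to 88 mm and grips with 3 to 60 N. Pads are 20 mm wide; open, the fingers measure 115 mm over their backs; the gripper's body (75 mm by 178 mm) begins 61 mm behind the grasp point.
Start: joints at [1.262, 0.423, 1.63, -0, 1.089, -0.019], TCP at [178.569, 598.931, 222.675] pointing down, gripper open.
Joint ranges: [-3, 3], [-0.9, 2.11], [0.09, 2.58], [-1.31, 4.45], [0.11, 2.69], [-2.54, 2.54]. Speed limits (rad/s): [2.39, 2.39, 3.01, 3.14, 3.14, 3.14].

INTERFACE

Orientations are given as a rotation vector (axis times angle).
In Python, from workcell import ctrl gives the robot as it stands.
- The arm moves only by the shell command python3 -m pendant 'ROWS'. ROWS is a JSON object of lists of equal length, an entry for each row: "grip": the opening, from -1 (shut) to 1 (fully open); "linear": the shift along the tool's x, y, z in mm, a list of three; "angular": the turn, a rotation vector about the tool's x, y, z in rad, a list of three. In form: {"grip": [grip, ...], "linear": [[tx, ty, tz], ...], "angular": [[ax, ay, az], ...]}. A call has 1 to 12 rows; each row shifts and turns the commanded pose from where the row before left it, along the tool's axes as they then stand; what a row does not reach is not made up. A row lasts 1/12 s, in which the tool goes at most 41.7 mm and 7.16 degrees, less where a joint would pass 70% of its speed; a pose out of reach is approached as far as the arm can. A call with a gripper value outside its range is refused whole. The fingers move at their own pace and stop on an object; the grip force is fixed at half the most. Time passes only in rows, so rows that do not move let the fingers close. It gives the time, the measured TCP pose, the force, the opening and the grip force at its end, in the units of the state.
- ctrl.get_obs(): the state, without advancing time (a new reading comes with each control period).
- ctrl.get_image(name): name is "scene" or "side" or "wrist"; returns the picture (400x640x3 uint8, red, green, blue); there is no depth.
- ctrl.camera_params(name): a dict with "vfov" (degrees; the focal length in pixels is half the picture's height over the tangent of half this angle, whatever the lens; pixels are square), "cx", "cy" (the principal point, pixels), "R" (3x3) and "t" (3): a world point X has camera coordinates R X + t; the wrist camera has in their place "T_tool_cam" (4x4, takes a point from camera to tool coordinates, whose origin is the TCP and whose axes are the flange's). Camera axes: x right, y down, z forward; pixel columns grow to the right and rows downward; lengths in mm; the calibration is good to about 2 mm. The wrist camera is an equidistant fisheye: a pixel r from the principal point sees the ray r / f radians off the axis. A picture is of the moment at which its call begins: read the wrist's pose just before it. camera_params takes no time and is no camera call.
- ctrl.close_job(): hands the job in; it is judged then, once.
The state is a dict: "t": time; "qpos": joint angles; "qvel": joint speeds; "joint_torque": joint torques, N m; "ee_pos": TCP position; "orientation": TCP orientation; "ft_force": force on the tool from outside, world axes, zero at the start; "moment": the same for the moment, N m; "width": finger opening in mm; "grasp_force": force on a finger pad.
Only numpy, scipy, OpenCV 4.12 (cv2) and the standard library are available. Lean on these libraries where they do the work, as an engineer would, in place of code of your own. Each camera call takes 0.05 s, during which the arm holds its last target. There are 200 camera calls.

## Working session

There is one attempt and no reset: what is moved stays moved. The work goes in short steps, Python scripts to look and compute and a shell command to move; the robot and the scene stay as the last step left them, time stands still between calls to the robot, and variables do not carry over. Pictures are saved under pics/ and viewed, at most 10 in all, crops included, and the job is handed in when it is done.

```bash
mkdir -p pics; python3 - <<'E'
from workcell import ctrl
import cv2
o=ctrl.get_obs();print(o)
for n in("scene","side"):
    cv2.imwrite(f"pics/{n}0.png",cv2.cvtColor(ctrl.get_image(n),cv2.COLOR_RGB2BGR)); print(n,ctrl.camera_params(n))
E
```

```text
{'t': 0.0, 'qpos': array([ 1.26197740e+00,  4.23851152e-01,  1.63066774e+00,  1.73154646e-05,
        1.08860571e+00, -1.89675151e-02]), 'qvel': array([ 1.13597865e-03,  1.31577231e-04,  5.65190839e-04, -3.28494610e-05,
       -1.04468040e-03,  3.97776482e-04]), 'joint_torque': array([ 1.83845172e-03, -5.44624329e+01, -2.73661655e+01,  6.44213799e-02,
        2.27613637e-02, -1.13719159e-04]), 'ee_pos': array([178.41567051, 598.42056942, 221.90400626]), 'orientation': array([-4.53679487e-01, -3.10839319e+00,  2.37000175e-03]), 'ft_force': array([-0.32887526, -0.26934233, -0.70717837]), 'moment': array([-0.02775159, -0.01200845, -0.00237466]), 'grasp_force': 0.0, 'width': 87.76946249213522}
scene {'vfov': 53.24654641176269, 'cx': 319.24087834939706, 'cy': 199.42642398441558, 'R': array([[ 0.46684558, -0.88430903,  0.00726186],
       [-0.84088444, -0.44643331, -0.30595859],
       [ 0.27380388,  0.13672904, -0.95201712]]), 't': array([-263.32302583,  505.19703363,  827.6877235 ])}
side {'vfov': 50.44617410289521, 'cx': 325.1689215193573, 'cy': 193.83659857263586, 'R': array([[ 7.39171172e-01,  6.73517493e-01,  4.05513609e-04],
       [ 5.30603151e-01, -5.81954665e-01, -6.16270284e-01],
       [-4.14832827e-01,  4.55744395e-01, -7.87534617e-01]]), 't': array([-415.13604589, -257.49069645, 1602.51755985])}
```

View pics/scene0.png

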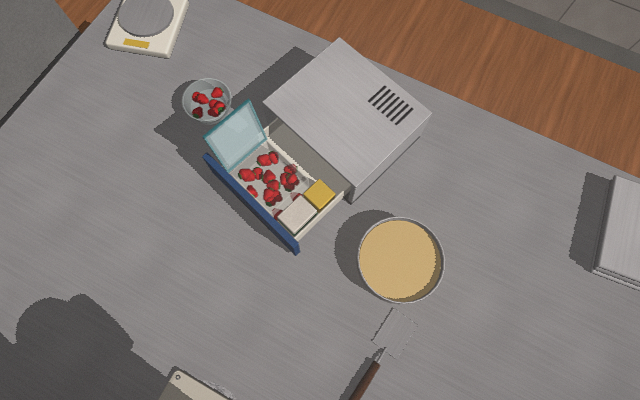

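View pics/side0.png

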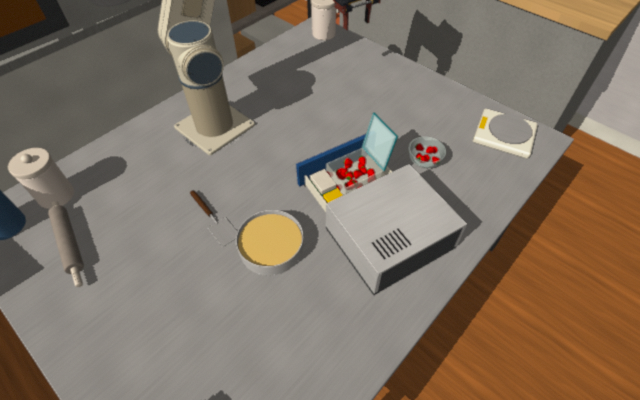

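The scene view shows the open drawer, with the blue front running from (205,155) to (298,250), and the lid leaning out at about (237,135). The bowl is at (207,99), the tin at (400,260) and the spatula at about (380,360). I'll enlarge both views.

```bash
python3 - <<'E'
import cv2
a=cv2.imread("pics/scene0.png")[30:260,180:440]; cv2.imwrite("pics/c1.png",cv2.resize(a,None,fx=2.6,fy=2.6,interpolation=cv2.INTER_CUBIC))
a=cv2.imread("pics/side0.png")[105:295,285:475]; cv2.imwrite("pics/c2.png",cv2.resize(a,None,fx=3,fy=3,interpolation=cv2.INTER_CUBIC))
E
```

```text
(no output)
```

View pics/c1.png

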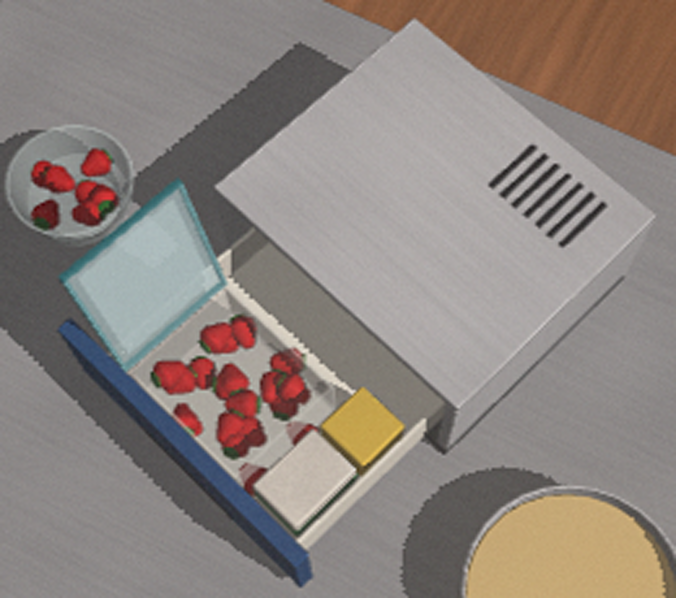

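View pics/c2.png

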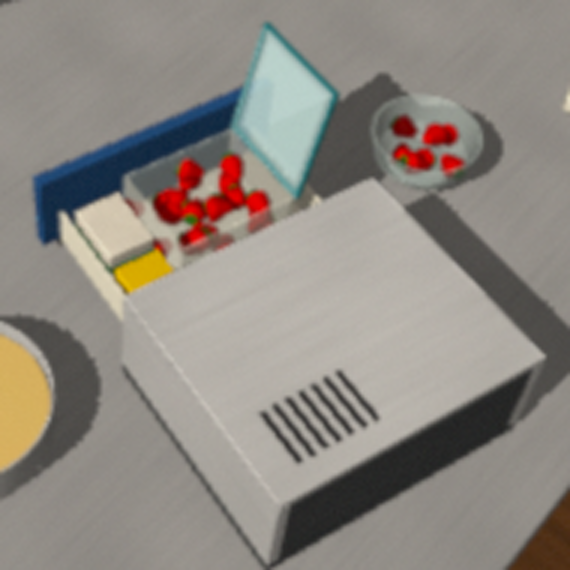

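The crops show these features:
- **Scene crop, unit top corners:** (217,187), (415,20), (655,215), (452,408).
- **Scene crop, lid corners:** (62,277), (182,183), (224,285), (128,365).
- **Side crop:** lid free corners at (267,25) and (337,95).

I'll fit the poses from these.

```bash
cat > h.py <<'E'
import numpy as np
from workcell import ctrl
from scipy.spatial.transform import Rotation as Rn
def proj(n,X):
    p=ctrl.camera_params(n); c=np.atleast_2d(X)@np.array(p["R"]).T+p["t"]; f=200/np.tan(np.radians(p["vfov"]/2))
    return c[:,:2]/c[:,2:]*f+[p["cx"],p["cy"]]
def back(n,uv,z):
    p=ctrl.camera_params(n); R=np.array(p["R"]); f=200/np.tan(np.radians(p["vfov"]/2))
    d=R.T@[(uv[0]-p["cx"])/f,(uv[1]-p["cy"])/f,1]; o=-R.T@p["t"]; return o+d*(z-o[2])/d[2]
def W(u,X): c,s=np.cos(u[2]),np.sin(u[2]); return np.atleast_2d(X)@np.array([[c,s,0],[-s,c,0],[0,0,1]])+[u[0],u[1],0]
def lid(d,th,x,r,n): return [-65-d+x,90-r*np.cos(th)+n*np.sin(th),84+r*np.sin(th)+n*np.cos(th)]
E
python3 - <<'E'
from h import *
from scipy.optimize import least_squares
f1=lambda a:(np.array(a,float)+.5)/2.6-.5+[180,30]
f2=lambda a:(np.array(a,float)+.5)/3-.5+[285,105]
top=[[-130,150,130],[130,150,130],[130,-150,130],[-130,-150,130]]
def mod(p):
    d,th=p[3:5]; L=[lid(d,th,-62,142,2),lid(d,th,62,142,2),lid(d,th,62,0,2),lid(d,th,-62,0,2)]
    F=[[-146-d,148,120],[-146-d,-148,120]]
    return proj("scene",W(p,top+L+F)),proj("side",W(p,top+L+F[1:]))
m1=f1([(217,187),(415,20),(655,215),(452,408),(62,277),(182,183),(224,285),(128,365),(60,328),(300,557)])
m2=f2([(375,180),(545,357),(275,503),(125,305),(267,25),(337,95),(298,193),(233,130),(37,178)])
def res(p): a,b=mod(p); return np.r_[(a-m1).ravel(),(b-m2).ravel()]
c=np.mean([back("scene",u,130) for u in m1[:4]],0)
e=back("scene",m1[1],130)-back("scene",m1[0],130)
s=least_squares(res,[c[0],c[1],np.arctan2(e[1],e[0]),170,1.5],x_scale=[10,10,.1,10,.1],loss="soft_l1"); p=s.x
print(p,np.round(res(p).reshape(-1,2),1).tolist())
np.save("p.npy",p); d=p[3]
print("hinge",W(p,lid(d,p[4],0,0,0)),"edge",W(p,lid(d,p[4],0,142,4)),"front",W(p,[-146-d,0,70]))
print("bowl",back("scene",(207,99),40),back("side",(427,152),40),"tin",back("scene",(400,260),55),back("side",(269,240),55))
print("unit x,y axis",W(p,[[1,0,0],[0,1,0]])-W(p,[0,0,0]))
print(ctrl.get_obs()["t"],Rn.from_rotvec(ctrl.get_obs()["orientation"]).as_matrix().round(3))
E
```

```text
[ 7.85171400e+02  4.52005311e+01 -2.96877656e-01  1.68635389e+02
  1.78323770e+00] [[-1.5, -0.4], [-0.0, -1.3], [1.1, -0.2], [2.1, 0.6], [0.6, 0.1], [0.6, -2.1], [2.0, -1.6], [-0.4, 1.9], [-0.5, -0.8], [-1.1, 3.2], [-0.8, -1.8], [0.3, -0.7], [1.2, 0.6], [-1.0, -3.8], [-0.2, -0.9], [0.5, 0.0], [0.0, 2.3], [0.0, -0.9], [-1.4, -0.6]]
hinge [[588.08472695 199.61017481  84.        ]] edge [[597.98716951 231.97972778 221.96432029]] front [[484.29987931 137.24267205  70.        ]]
bowl [686.31214165 392.93393976  40.        ] [684.09589048 386.71069182  40.        ] tin [ 535.79913919 -218.66302023   55.        ] [ 550.09502098 -228.37571525   55.        ]
unit x,y axis [[ 0.95625455 -0.29253588  0.        ]
 [ 0.29253588  0.95625455  0.        ]]
0.1 [[-0.958  0.286 -0.   ]
 [ 0.286  0.958 -0.001]
 [ 0.    -0.001 -1.   ]]
```

The fit agrees to a few mm: opening 169 mm, lid at 1.78 rad. The tool axes are already in line with the unit (tool x = −unit x, tool y = unit y). I'll shut the fingers and move to the outer (+y) side of the lid, staying high.

```bash
python3 -m pendant '{"grip":[-1,-1,-1,-1,-1,-1,-1,-1,-1,-1,-1,-1],"linear":[[-22,-7,0],[-22,-7,0],[-22,-7,0],[-22,-7,0],[-22,-7,0],[-22,-7,0],[-22,-7,0],[-22,-7,0],[-22,-7,0],[-22,-7,0],[-22,-7,0],[-22,-7,0]],"angular":[[0,0,0],[0,0,0],[0,0,0],[0,0,0],[0,0,0],[0,0,0],[0,0,0],[0,0,0],[0,0,0],[0,0,0],[0,0,0],[0,0,0]]}'
python3 -m pendant '{"grip":[-1,-1,-1,-1,-1,-1,-1,-1,-1,-1,-1,-1],"linear":[[-22,-7,0],[-22,-7,0],[-22,-7,0],[-22,-7,0],[-22,-7,0],[-22,-7,0],[-22,-7,0],[-22,-7,0],[-22,-7,0],[-22,-7,0],[-22,-7,0],[0,0,0]],"angular":[[0,0,0],[0,0,0],[0,0,0],[0,0,0],[0,0,0],[0,0,0],[0,0,0],[0,0,0],[0,0,0],[0,0,0],[0,0,0],[0,0,0]]}'
cat >> h.py <<'E'
def rel():
    o=ctrl.get_obs(); p=np.load("p.npy"); h=W(p,[-65-p[3],90,84])[0]; v=o["ee_pos"]-h; c,s=np.cos(p[2]),np.sin(p[2])
    print("t",round(o["t"],2),"rel hinge",np.round([c*v[0]+s*v[1],-s*v[0]+c*v[1],v[2]],1),"F",o["ft_force"].round(2),"yawerr",np.round(Rn.from_rotvec(o["orientation"]).as_matrix()[:,1]-[-s,c,0],3),o["width"])
E
python3 - <<'E'
from h import *
import cv2
rel()
a=ctrl.get_image("scene")[30:260,150:410]; b=ctrl.get_image("side")[60:290,250:510]
cv2.imwrite("pics/m1.png",cv2.cvtColor(cv2.resize(np.hstack([a,b]),None,fx=1.5,fy=1.5,interpolation=cv2.INTER_CUBIC),cv2.COLOR_RGB2BGR))
E
```

```text
t: 1.1
ee_pos: [408.2, 442.0, 222.3]
orientation: [-0.454, -3.108, 0.001]
ft_force: [0.3, 1.2, -0.7]
width: 11.5
grasp_force: 0.0
t: 2.1
ee_pos: [620.3, 297.5, 222.2]
orientation: [0.458, 3.107, -0.001]
ft_force: [-0.4, -1.0, 0.3]
width: 0.4
grasp_force: 0.0
t 2.1 rel hinge [  2.1 103.1 138.2] F [-0.37 -0.96  0.26] yawerr [-0.004  0.001 -0.   ] 0.3635285156884879
```

View pics/m1.png

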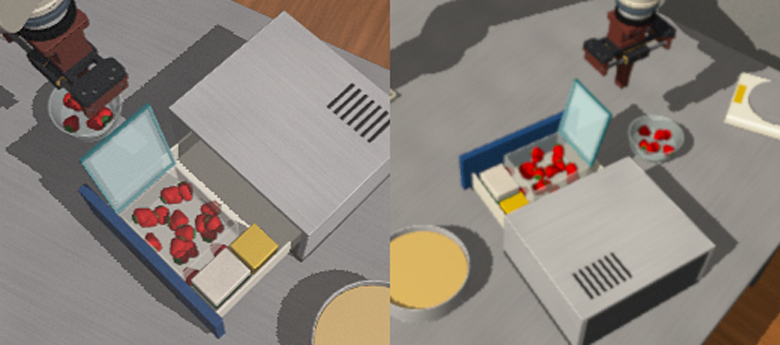

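The fingers are shut and to the left of the lid, clear of it and of the bowl. I'll lower them and start the push.

```bash
python3 -m pendant '{"grip":[-1,-1,-1,-1,-1,-1,-1,-1,-1,-1,-1,-1],"linear":[[0,0,19],[0,0,19],[0,-14,0],[0,-14,0],[0,-14,0],[0,-6,0],[0,-6,0],[0,-6,0],[0,-6,0],[0,-6,0],[0,-6,0],[0,-6,0]],"angular":[[0,0,0],[0,0,0],[0,0,0],[0,0,0],[0,0,0],[0,0,0],[0,0,0],[0,0,0],[0,0,0],[0,0,0],[0,0,0],[0,0,0]]}'
python3 - <<'E'
from h import *
import cv2
rel()
a=ctrl.get_image("scene")[30:260,150:410]; b=ctrl.get_image("side")[60:290,250:510]
cv2.imwrite("pics/m2.png",cv2.cvtColor(cv2.resize(np.hstack([a,b]),None,fx=1.5,fy=1.5,interpolation=cv2.INTER_CUBIC),cv2.COLOR_RGB2BGR))
E
```

```text
t: 3.2
ee_pos: [593.4, 219.1, 184.8]
orientation: [0.453, 3.108, 0.0]
ft_force: [0.6, 0.9, 1.2]
width: 0.7
grasp_force: 0.3
t 3.2 rel hinge [ -0.6  20.2 100.8] F [0.64 0.88 1.21] yawerr [-0.007  0.002  0.   ] 0.7043447465739879
```

View pics/m2.png

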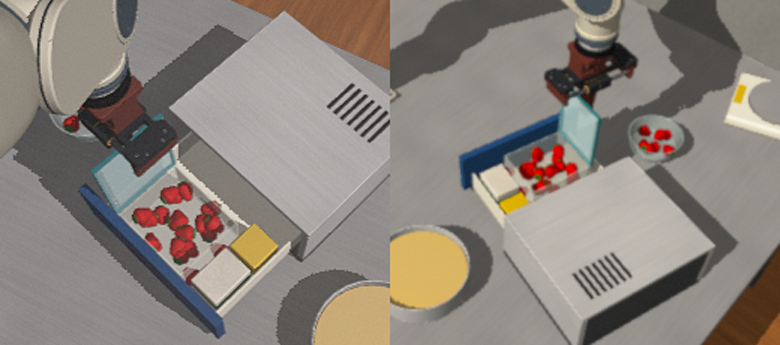

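The lid is now about upright, against the fingers. I'll follow its arc over slowly.

```bash
python3 -m pendant '{"grip":[-1,-1,-1,-1,-1,-1,-1,-1,-1,-1,-1,-1],"linear":[[0,-7,0],[0,-7,0],[0,-7,1],[0,-7,1],[0,-7,2],[0,-6,2],[0,-6,2],[0,-6,3],[0,-6,3],[0,-5,4],[0,-5,4],[0,-5,4]],"angular":[[0,0,0],[0,0,0],[0,0,0],[0,0,0],[0,0,0],[0,0,0],[0,0,0],[0,0,0],[0,0,0],[0,0,0],[0,0,0],[0,0,0]]}'
python3 - <<'E'
from h import *
rel()
E
python3 -m pendant '{"grip":[-1,-1,-1,-1,-1,-1,-1,-1,-1,-1,-1,-1],"linear":[[0,-5,5],[0,-4,5],[0,-4,5],[0,-4,5],[0,-3,6],[0,-3,6],[0,-2,6],[0,-2,6],[0,-2,6],[0,-1,6],[0,0,0],[0,0,0]],"angular":[[0,0,0],[0,0,0],[0,0,0],[0,0,0],[0,0,0],[0,0,0],[0,0,0],[0,0,0],[0,0,0],[0,0,0],[0,0,0],[0,0,0]]}'
python3 - <<'E'
from h import *
import cv2
rel()
a=ctrl.get_image("scene")[30:260,150:410]; b=ctrl.get_image("side")[60:290,250:510]
cv2.imwrite("pics/m3.png",cv2.cvtColor(cv2.resize(np.hstack([a,b]),None,fx=1.5,fy=1.5,interpolation=cv2.INTER_CUBIC),cv2.COLOR_RGB2BGR))
E
```

```text
t: 4.3
ee_pos: [572.1, 148.1, 158.2]
orientation: [-0.454, -3.109, 0.0]
ft_force: [0.5, -0.5, 0.5]
width: 0.4
grasp_force: 0.3
t 4.3 rel hinge [ -0.2 -53.9  74.2] F [ 0.48 -0.54  0.53] yawerr [-0.007  0.002 -0.   ] 0.3788998417319303
t: 5.3
ee_pos: [563.5, 119.9, 102.2]
orientation: [-0.454, -3.108, 0.0]
ft_force: [0.7, -0.5, -0.7]
width: 0.5
grasp_force: 0.0
t 5.3 rel hinge [ -0.2 -83.5  18.2] F [ 0.74 -0.55 -0.69] yawerr [-0.007  0.002 -0.   ] 0.4508248080647981
```

View pics/m3.png

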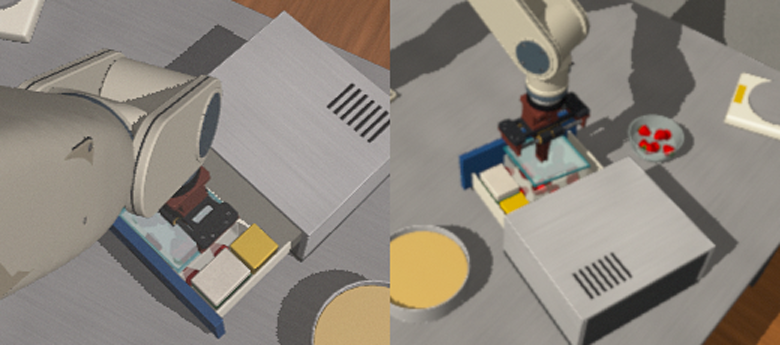

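The lid is nearly down under the fingertips. I'll press the last bit slowly and watch the force.

```bash
python3 -m pendant '{"grip":[-1,-1,-1,-1,-1,-1],"linear":[[0,0,4],[0,0,4],[0,0,2],[0,0,2],[0,0,1],[0,0,0]],"angular":[[0,0,0],[0,0,0],[0,0,0],[0,0,0],[0,0,0],[0,0,0]]}'
python3 -m pendant '{"grip":[-1,-1],"linear":[[0,0,1],[0,0,0]],"angular":[[0,0,0],[0,0,0]]}'
```

```text
t: 5.9
ee_pos: [563.5, 119.9, 89.3]
orientation: [-0.454, -3.108, 0.0]
ft_force: [-0.5, -0.5, -0.4]
width: 0.5
grasp_force: 0.0
t: 6.07
ee_pos: [563.7, 119.9, 88.6]
orientation: [-0.454, -3.109, -0.0]
ft_force: [-0.2, -0.5, 0.4]
width: 0.5
grasp_force: 0.0
```

```bash
python3 -m pendant '{"grip":[-1,-1],"linear":[[0,0,1],[0,0,0]],"angular":[[0,0,0],[0,0,0]]}'
```

```text
t: 6.23
ee_pos: [563.9, 119.9, 88.3]
orientation: [0.453, 3.108, 0.0]
ft_force: [-2.2, 0.1, 5.1]
width: 0.5
grasp_force: 2.6
```

Contact at z = 88.3 mm with 5 N matches the closed lid (84 + 4 mm). I'll lift off and move out in front of the drawer panel.

```bash
python3 -m pendant '{"grip":[-1,-1,-1,-1,-1,-1,-1,-1,-1,-1,-1,-1],"linear":[[0,0,-10],[0,0,-20],[0,0,-25],[0,0,-25],[0,0,-20],[20,0,0],[20,-2,0],[20,-2,0],[20,-2,0],[20,0,0],[20,0,0],[20,0,0]],"angular":[[0,0,0],[0,0,0],[0,0,0],[0,0,0],[0,0,0],[0,0,0],[0,0,0],[0,0,0],[0,0,0],[0,0,0],[0,0,0],[0,0,0]]}'
python3 - <<'E'
from h import *
import cv2
rel()
a=ctrl.get_image("scene")[30:260,150:410]; b=ctrl.get_image("side")[60:290,250:510]
cv2.imwrite("pics/m4.png",cv2.cvtColor(cv2.resize(np.hstack([a,b]),None,fx=1.5,fy=1.5,interpolation=cv2.INTER_CUBIC),cv2.COLOR_RGB2BGR))
E
```

```text
t: 7.23
ee_pos: [427.0, 154.3, 188.3]
orientation: [0.454, 3.108, 0.001]
ft_force: [-0.1, 0.0, -0.6]
width: 0.4
grasp_force: 0.0
t 7.23 rel hinge [-140.8  -90.4  104.3] F [-0.05  0.03 -0.62] yawerr [-0.007  0.002  0.   ] 0.3588491404754301
```

View pics/m4.png

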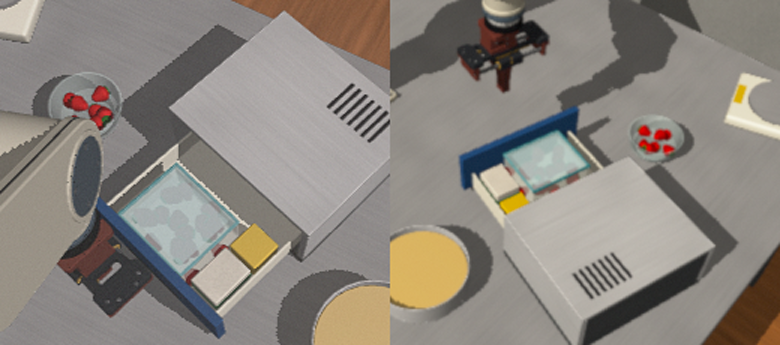

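The lid lies flat on the punnet and the fingers are in front of the panel. I'll lower, then push.

```bash
python3 -m pendant '{"grip":[-1,-1,-1,-1,-1,-1,-1,-1,-1,-1,-1,-1],"linear":[[0,0,28],[0,0,28],[0,0,28],[0,0,26],[-15,0,0],[-15,0,0],[-6,0,0],[-6,0,0],[-6,0,0],[-6,0,0],[-8,0,0],[-8,0,0]],"angular":[[0,0,0],[0,0,0],[0,0,0],[0,0,0],[0,0,0],[0,0,0],[0,0,0],[0,0,0],[0,0,0],[0,0,0],[0,0,0],[0,0,0]]}'
python3 -m pendant '{"grip":[-1,-1,-1,-1,-1,-1,-1,-1,-1,-1,-1,-1],"linear":[[-9,0,0],[-9,0,0],[-9,0,0],[-9,0,0],[-9,0,0],[-9,0,0],[-9,0,0],[-9,0,0],[-9,0,0],[-9,0,0],[-9,0,0],[-9,0,0]],"angular":[[0,0,0],[0,0,0],[0,0,0],[0,0,0],[0,0,0],[0,0,0],[0,0,0],[0,0,0],[0,0,0],[0,0,0],[0,0,0],[0,0,0]]}'
python3 -c "
from h import *
rel()"
```

```text
t: 8.33
ee_pos: [494.9, 133.9, 77.9]
orientation: [-0.453, -3.108, 0.001]
ft_force: [-2.4, 0.4, 0.8]
width: 0.4
grasp_force: 1.4
t: 9.33
ee_pos: [599.1, 102.9, 77.5]
orientation: [-0.454, -3.108, 0.0]
ft_force: [-3.4, -1.4, 0.2]
width: 0.8
grasp_force: 1.5
t 9.33 rel hinge [ 38.8 -89.2  -6.5] F [-3.41 -1.4   0.17] yawerr [-0.007  0.002 -0.   ] 0.7907652699771852
```

```bash
python3 -m pendant '{"grip":[-1,-1,-1,-1,-1,-1,-1,-1],"linear":[[-8,0,0],[-7,0,0],[-6,0,0],[-4,0,0],[-3,0,0],[-2,0,0],[-2,0,0],[0,0,0]],"angular":[[0,0,0],[0,0,0],[0,0,0],[0,0,0],[0,0,0],[0,0,0],[0,0,0],[0,0,0]]}'
python3 -m pendant '{"grip":[-1,-1,-1,-1],"linear":[[-2,0,0],[-2,0,0],[-1,0,0],[0,0,0]],"angular":[[0,0,0],[0,0,0],[0,0,0],[0,0,0]]}'
python3 -c "
from h import *
rel()"
```

```text
t: 10.0
ee_pos: [629.6, 94.2, 77.8]
orientation: [0.453, 3.108, 0.0]
ft_force: [-1.0, -0.8, -1.7]
width: 0.3
grasp_force: 0.4
t: 10.33
ee_pos: [634.3, 92.8, 77.8]
orientation: [0.453, 3.108, 0.0]
ft_force: [-2.4, -0.7, -0.2]
width: 0.3
grasp_force: 0.6
t 10.33 rel hinge [ 75.5 -88.6  -6.2] F [-2.35 -0.73 -0.2 ] yawerr [-0.007  0.002  0.   ] 0.26853039184900607
```

```bash
python3 -m pendant '{"grip":[-1,-1,-1,-1],"linear":[[-1,0,0],[-1,0,0],[-1,0,0],[0,0,0]],"angular":[[0,0,0],[0,0,0],[0,0,0],[0,0,0]]}'
python3 -m pendant '{"grip":[-1,-1,-1],"linear":[[-1,0,0],[-1,0,0],[0,0,0]],"angular":[[0,0,0],[0,0,0],[0,0,0]]}'
```

```text
t: 10.67
ee_pos: [636.4, 92.1, 77.8]
orientation: [-0.454, -3.108, -0.0]
ft_force: [-4.7, 2.6, 2.1]
width: 0.5
grasp_force: 2.4
t: 10.92
ee_pos: [636.3, 92.1, 77.8]
orientation: [-0.453, -3.103, -0.0]
ft_force: [-12.4, 3.6, 8.7]
width: 0.2
grasp_force: 6.4
```

The panel has stalled at rel x ≈ 78 mm with 12 N, which is the expected shut position. I'll back off and check.

```bash
python3 -m pendant '{"grip":[-1,-1,-1,-1,-1,-1,-1,-1,-1,-1,-1,-1],"linear":[[5,0,0],[10,0,0],[20,0,0],[25,0,0],[25,0,0],[25,0,0],[20,0,-20],[20,0,-25],[20,0,-25],[20,0,-25],[0,0,-20],[0,0,0]],"angular":[[0,0,0],[0,0,0],[0,0,0],[0,0,0],[0,0,0],[0,0,0],[0,0,0],[0,0,0],[0,0,0],[0,0,0],[0,0,0],[0,0,0]]}'
python3 - <<'E'
from h import *
import cv2
rel(); p=np.load("p.npy")
print(proj("side",W(p,[[-146,148,120],[-146,-148,120]])),proj("scene",W(p,[[-146,148,120],[-146,-148,120]])))
a=ctrl.get_image("scene")[30:260,180:440]; b=ctrl.get_image("side")[80:310,250:510]
cv2.imwrite("pics/m5.png",cv2.cvtColor(cv2.resize(np.hstack([a,b]),None,fx=1.5,fy=1.5,interpolation=cv2.INTER_CUBIC),cv2.COLOR_RGB2BGR))
E
```

```text
t: 11.92
ee_pos: [458.1, 146.6, 196.6]
orientation: [0.451, 3.102, 0.005]
ft_force: [0.6, -0.5, 0.3]
width: 0.4
grasp_force: 0.0
t 11.92 rel hinge [-108.8  -88.8  112.6] F [ 0.63 -0.49  0.27] yawerr [-0.008  0.002  0.004] 0.42846098025776597
[[404.72735886 162.01073628]
 [323.09632482 200.48566978]] [[257.79349508 108.29909132]
 [349.53038731 193.00610956]]
```

View pics/m5.png

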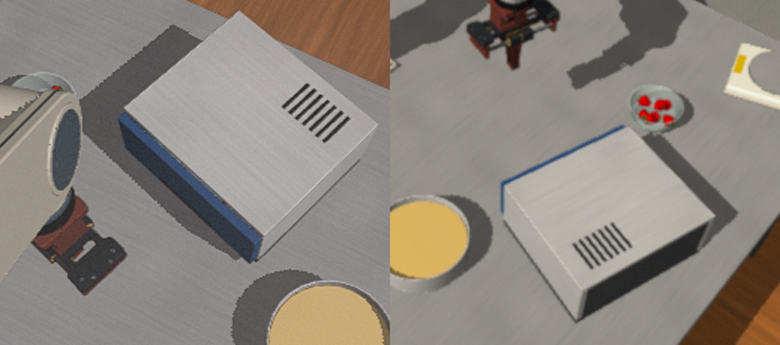

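The drawer is shut flush against the unit, the bowl and tin haven't moved, and the arm is clear.

```bash
python3 -c "
from workcell import ctrl
print(ctrl.close_job())"
```

```text
the job is handed in; nothing more can be done
None
```

The job is handed in: I closed the punnet lid and then pushed the drawer fully shut, using shut fingertips only; the bowl and tin are where they were, and the arm never went near the spatula, though it wasn't in the final picture.

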